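# Free the mould on the bench jigger

### The arm

A 6-joint arm with a two-finger parallel gripper is mounted at the origin on the work surface. World frame = base frame: x ahead of the robot, y to its left, z up, the work surface at z = 0. Lengths are in mm, angles in degrees, forces in N, time in s.
With the tool pointing down it reaches from about 275 to 825 mm from the base axis. Payload 4.9 kg.
Tool frame: the origin (TCP) lies at the centre of the arm's flange, where the gripper is bolted on; the fingertips stand 173 mm ahead of it and the grasp point (between the pads) lies 155 mm ahead of it; z points along the fingers, y is the line along which they close (so a half turn about z gives the same grasp; the last joint's range is limited). The gripper opens to 85 mm and grips with 20 to 120 N. Pads are 22 mm wide; open, the fingers measure 114 mm over their backs; the gripper's body (76 mm by 85 mm) begins 54 mm behind the grasp point. The pads swing forward as they close: fully open they stand 13 mm farther back than shut.
Start: joints at [58.373, 18.69, -11.035, 60.275, 0, 82.311], TCP at [223.16, 502.712, 404.681] pointing down, gripper open.
Joint ranges: [-152.03, 152.03], [-55.5, 102.48], [-74.3, 77.21], [-110.64, 120.58], [-84.22, 78.4], [-180, 180]. Speed limits (degrees/s): [147.25, 147.25, 180, 180, 180, 180].

### API

Orientations are given as a 3x3 rotation matrix whose columns are the frame's x, y, z axes.
In Python, from bench import readout, imaging, workorder gives the robot as it stands.
- The arm moves only by the tool servo_tool, never from a script. Its argument "steps" is one flat list of numbers, 7 for each row, row after row: the shift along the tool's x, y, z as a fraction of full scale, then the turn, a rotation vector about the tool's x, y, z as a fraction of full scale, then the opening, from -1 (shut) to 1 (fully open). In form: [x, y, z, rx, ry, rz, hand, x, y, z, rx, ry, rz, hand, ...]. A call has 1 to 5 rows; each row is the pose to reach, as a shift and turn from the pose commanded when the call began, along the tool's axes at that moment; what a row does not reach only later rows make up. Full scale, the value 1, is 250 mm for a shift and 60 degrees for a turn. A row lasts 1/12 s, in which the tool goes at most 41.7 mm and 7.16 degrees, less where a joint would pass 70% of its speed; a pose out of reach is approached as far as the arm can. A call with a number of a shift or a turn outside -1 to 1 is refused whole. A call with a gripper value outside its range is refused whole. The fingers move at their own pace and stop on an object; "newtons" is the grip in N (left out, the last holds). Time passes only in rows, so rows that repeat a pose let the fingers close. It gives the time, the measured TCP pose, the force, the opening and the grip force at its end, in the units of the state.
- readout.sense(): the state, without advancing time (a new reading comes with each control period).
- imaging.read_camera(name): name is "side" or "top" or "wrist"; returns a dict with "color" (420x560x3 uint8, blue, green, red), "mtx" (3x3 intrinsics, pixels), "distortion" ([k1, k2, p1, p2, k3] as OpenCV has them; the pictures are not rectified), "rvec" (rotation vector, rad) and "tvec" (3), from world to camera coordinates, as OpenCV has them; the wrist camera has in their place "T_tool_cam" (4x4, takes a point from camera to tool coordinates, whose origin is the TCP and whose axes are the flange's). Camera axes: x right, y down, z forward; pixel columns grow to the right and rows downward; lengths in mm; the calibration is good to about 2 mm. A picture is of the moment at which its call begins: read the wrist's pose just before it. There is no depth.
- workorder.sign_off(): hands the job in; it is judged then, once.
Trained networks look in a picture, given as the dict that the camera call returned (one of the last four; its "shot" number tells which), for a name from the list of things; names that differ only in an ending like _2 or _b are one class to them, and where a whole thing is asked for, a point or a joint stands for the part that bears it (a point fixed in the world has none). Each returns a list of dicts, best first, with "conf" (0 to 1); they miss things now and then, are a little off and sometimes report something else, mostly with a low value. They report only what shows in the picture. A call takes as long as a camera call. They do not tell look-alikes from the thing itself.
- imaging.look_for(name, picture): "xyz" ([x, y, z] in mm, in world coordinates, good to about 4 mm: the middle of the surface that is visible of it).
- imaging.pinpoint(name, picture): "xyz" ([x, y, z] in mm, in world coordinates, good to about 4 mm: a listed point, or the origin of a listed thing).
The state is a dict: "t": time; "qpos": joint angles; "dq": joint speeds; "joint_torque": joint torques, N m; "tool_pos": TCP position; "eef_rot": TCP orientation; "force": force on the tool from outside, world axes, zero at the start; "torque": the same for the moment, N m; "gripper_width": finger opening in mm; "grasp_force": force on a finger pad.
Only numpy, scipy, OpenCV 4.12 (cv2) and the standard library are available. Lean on these libraries where they do the work, as an engineer would, in place of code of your own. Each camera call takes 0.05 s, during which the arm holds its last target. There are 200 camera calls.

### The job

Free the plaster mould in the bench jigger: swing the green profile arm by its red handle well clear of the mould, to the side away from the red pedal, and only then press the pedal down to its stop and keep it there for about two seconds, so that the mould is lifted. Then let the pedal come all the way up again so that the mould settles back in its cup, and leave the arm swung clear. Do not touch the mould, and leave the stacked casts, the blue bowl and the green jar where they stand.

Things in the scene. Friction and masses are not known exactly. Their poses are not given: they have to be found in the camera images.
- jigger: Fixed bench jigger: green base 340 x 190 x 50 mm with an aluminium cup (164 mm dia, rim 104 mm above the bench) holding the plaster mould. Origin on the bench below the cup's centre. x axis: from the cup towards the steel arm post, 125 mm away on the side far from the robot; y to the left seen from the robot; z up. Turned up to 0.25 rad.
- profile_arm (a joint): Angle (rad) of the green arm about its post. 0: over the mould's middle, along the jigger's -x. Positive (counter-clockwise from above) takes its handle to the jigger's -y side. Stops at -1.25 and 1.25; stays where left; 1 N turns it. It no longer overhangs the mould beyond about 0.7 either way. Bar 22 mm wide, 175 to 193 mm above the bench, a steel template below it down to 155 mm.
- profile_grip (a point): Point on the axis of the red upright round handle at the arm's free end, 200 mm from the post's axis, 224 mm above the bench. Handle: 28 mm dia, standing from 193 to 248 mm above the bench; this point is 24 mm below its top.
- post_hinge (a point): Point on the (vertical) axis of the arm's post, 184 mm above the bench. The post's top with its cap is at 209 mm.
- mould: Loose white plaster mould with a terracotta plate on top: disc 140 mm dia, 65 mm high, 0.4 to 0.8 kg, origin at the centre of its underside, z up. Sits in the jigger's cup with 3 mm play, on the cup's floor 78 mm above the bench, top at 143 mm; pressing the pedal to its stop lifts it 25 mm, still guided by the cup.
- cup_floor (a point): Centre of the cup's floor, 78 mm above the bench; the mould's origin is here when it is seated.
- pedal (a joint): Angle (rad) of the red spring pedal with a ribbed black rubber pad: 0 fully up, 0.32 down on its stop (its plate then lies level). It springs back when let go. Pressing on the pad's middle takes about 3 N at first and 12 N at the stop.
- pedal_pad (a point): Middle of the top face of the pedal's rubber pad (75 x 70 mm, on a red plate 155 x 74 mm), 112 mm from the hinge along the plate and 8 mm above the plate's mid-plane; moves with the pedal: 85 mm above the bench when up, 50 mm at the stop. x axis: along the pedal towards the hinge (level when the pedal is up); y axis: along the hinge.
- pedal_hinge (a point): Middle of the pedal's level hinge pin, 42 mm above the bench, between two cheeks 58 mm high. The pedal's free end, nearer the robot, is the end to press. Its fixed dark steel base is 190 x 100 x 10 mm. x axis: from the pad towards the hinge; y axis: along the pin; turned up to 0.35 rad. The pedal may stand on either side of the jigger.
- mould_stack: Bystander, not to be disturbed: two stacked casts, white plaster disc (132 mm dia) below and terracotta disc (120 mm dia) above, 80 mm high together; stands on the other side of the jigger from the pedal. Loose; origin at the centre of its underside.
- glaze_jar: Bystander, not to be disturbed: green glass jar with a white lid and label, 76 mm dia, 100 mm high. Loose; origin at the centre of its underside.
- bowl: Bystander, not to be disturbed: blue ceramic bowl, 130 mm dia, 55 mm high. Loose; origin at the centre of its underside.
Mind the look-alikes: they are no part of the job. Leave any yellow look-alike of the mould alone.

How it is judged:
By the outcome, as a careful person would: the job done as asked, in the order asked, and still so for the second after the job is handed in, with the robot touching nothing.
It also fails if it takes over 56 s, if anything falls off the work surface, if the arm or the gripper's body presses on something with over 40 N, if the wrist force passes 120 N, or if a joint passes its speed limit or range.

## Working session

There is one attempt and no reset: what is moved stays moved. The work goes in short steps, Python scripts to look and compute and a tool call to move; the robot and the scene stay as the last step left them, time stands still between calls to the robot, and variables do not carry over. Pictures are saved under pics/ and viewed, at most 10 in all, crops included, and the job is handed in when it is done.

Besides the shell and the picture viewer there is one more tool, called after "Request:" by a JSON object that holds its "fn" and its "kwargs", one argument or row to a line. servo_tool: Moves the arm, as the interface text tells. Shift numbers are shares of 250 mm and turn numbers shares of 60 degrees, none past 1 either way. Its arguments: {"type":"object","properties":{"steps":{"type":"array","items":{"type":"number"}},"newtons":{"type":"number"}},"required":["steps"]}

```bash
mkdir -p pics; cat > h.py <<'E'
import numpy as np, cv2
from bench import readout, imaging, workorder
def steps_to(pos,R=None):
    s=readout.sense();R0=np.array(s["eef_rot"]);d=R0.T@(np.array(pos)-s["tool_pos"])/250
    r=np.zeros(3) if R is None else cv2.Rodrigues(R0.T@R)[0].ravel()*180/np.pi/60
    return np.round(d,4),np.round(r,4)
E
python3 - <<'E'
from h import *
s=readout.sense();print(s["t"],s["tool_pos"],np.round(s["eef_rot"],3).tolist())
for c in("top","side"):
    p=imaging.read_camera(c);cv2.imwrite(f"pics/{c}.png",p["color"])
    for n in["profile_grip","post_hinge","cup_floor","mould","pedal_pad","pedal_hinge","jigger","mould_stack","glaze_jar","bowl"]:
        for d in imaging.pinpoint(n,p)[:3]:
            x=np.array(d["xyz"],float);u=cv2.projectPoints(x[None],np.array(p["rvec"],float),np.array(p["tvec"],float),np.array(p["mtx"],float),np.array(p["distortion"],float))[0].ravel()
            print(c,n,np.round(x),round(d["conf"],2),np.round(u))
E
```

```text
0.0 [222.98876391 502.45216799 403.90981201] [[-0.914, 0.406, -0.001], [0.406, 0.914, -0.001], [0.0, -0.002, -1.0]]
top profile_grip [441.   2. 228.] 0.78 [271. 218.]
top profile_grip [ 483. -263.   -1.] 0.26 [349. 209.]
top post_hinge [633.  28. 177.] 0.82 [262. 156.]
top mould [510.   9.  78.] 0.84 [268. 199.]
top mould [ 272. -260.    2.] 0.84 [349. 271.]
top mould [289. 214.   2.] 0.62 [208. 267.]
top pedal_pad [492. 270.  82.] 0.59 [188. 205.]
top pedal_hinge [586. 285.  44.] 0.8 [185. 178.]
top pedal_hinge [489. 265.  80.] 0.39 [189. 206.]
top jigger [ 483. -261.    1.] 0.71 [348. 209.]
top jigger [ 502. -461.   -2.] 0.33 [405. 203.]
top mould_stack [ 485. -260.   -1.] 0.76 [348. 208.]
top glaze_jar [ 507. -460.   -3.] 0.95 [405. 202.]
top bowl [524. 481.  -1.] 0.69 [130. 198.]
side profile_grip [436.   4. 224.] 0.68 [268. 190.]
side profile_grip [489. 270.  86.] 0.31 [241. 191.]
side post_hinge [636.  32. 186.] 0.69 [312. 180.]
side post_hinge [ 483. -262.   -1.] 0.57 [334. 286.]
side cup_floor [509.  13.  77.] 0.72 [286. 221.]
side cup_floor [ 502. -456.   -2.] 0.41 [386. 321.]
side mould [289. 215.  -3.] 0.67 [202. 236.]
side mould [ 269. -259.   -3.] 0.62 [275. 317.]
side mould [506.  11.  82.] 0.61 [285. 221.]
side pedal_pad [488. 270.  87.] 0.79 [240. 191.]
side pedal_hinge [587. 284.  41.] 0.97 [261. 192.]
side jigger [511.   6.   4.] 0.81 [288. 240.]
side mould_stack [ 483. -259.   -0.] 0.94 [333. 285.]
side mould_stack [433.   2. 226.] 0.54 [267. 190.]
side glaze_jar [ 504. -458.   -4.] 0.59 [387. 321.]
side bowl [518. 479.  -1.] 0.59 [222. 188.]
```

```bash
python3 - <<'E'
import cv2
a=cv2.imread("pics/top.png")[120:320,90:440];b=cv2.imread("pics/side.png")[130:350,150:430]
a=cv2.resize(a,(500,286),interpolation=3);b=cv2.resize(b,(381,300),interpolation=3)
import numpy as np
a=cv2.resize(cv2.imread("pics/top.png")[140:290,100:430],(660,300),interpolation=3)
b=cv2.resize(cv2.imread("pics/side.png")[160:310,150:480],(660,300),interpolation=3)
cv2.imwrite("pics/both.png",np.vstack([a,b]))
E
```

```text
(no output)
```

View pics/both.png

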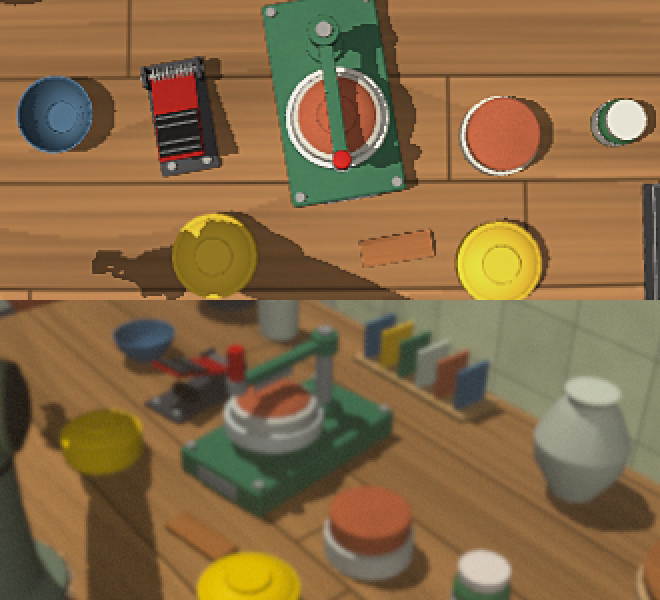

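The pedal stands on the left (+y), so the arm has to go to −y, a positive angle. There are three mould candidates in the top view. The white and terracotta one under the green arm at (268,199) is the real one: it sits in the cup, at z≈78. The yellow ones at (208,267) and (349,271) are look-alikes. The handle is at top (271,218).

I'll rise and move towards the handle.

Request:
{"fn": "servo_tool", "kwargs": {
  "steps": [0,0,-0.16,0,0,0,1,-0.1,-0.1,-0.28,0,0,-0.1,1,-0.22,-0.2,-0.28,0,0,-0.2,1,-0.34,-0.31,-0.28,0,0,-0.3,1,-0.45,-0.41,-0.28,0,0,-0.4,1]
}}

```text
t: 1.52
tool_pos: [284.7, 361.9, 475.4]
eef_rot: [[-1.0, -0.007, 0.002], [-0.007, 1.0, 0.001], [-0.002, 0.001, -1.0]]
force: [0.7, -0.0, 0.4]
gripper_width: 85.5
grasp_force: 0.0
```

```bash
python3 - <<'E'
from h import *
a=np.deg2rad(98);y=np.array([np.cos(a),np.sin(a),0]);z=np.array([0,0,-1.]);x=np.cross(y,z)
print(readout.sense()["tool_pos"],*steps_to([438,3,470],np.c_[x,y,z]))
E
```

```text
[284.68637712 361.85149415 475.42490202] [-0.6028 -1.4398  0.0215] [ 0.0006  0.0015 -0.1264]
```

Request:
{"fn": "servo_tool", "kwargs": {
  "steps": [-0.06,-0.14,0,0,0,-0.1,1,-0.12,-0.29,0,0,0,-0.12,1,-0.18,-0.43,0,0,0,-0.12,1,-0.24,-0.58,0,0,0,-0.12,1,-0.3,-0.72,0,0,0,-0.12,1]
}}

```text
t: 1.93
tool_pos: [359.7, 181.6, 475.0]
eef_rot: [[-0.992, -0.127, 0.001], [-0.127, 0.992, 0.0], [-0.001, 0.0, -1.0]]
force: [0.1, 0.2, 0.2]
gripper_width: 85.7
grasp_force: 0.0
```

```bash
python3 - <<'E'
from h import *
a=np.deg2rad(98);y=np.array([np.cos(a),np.sin(a),0]);z=np.array([0,0,-1.]);x=np.cross(y,z)
print(readout.sense()["tool_pos"],*steps_to([438,3,470],np.c_[x,y,z]))
E
```

```text
[359.68106258 181.56266432 474.98702529] [-0.2203 -0.7482  0.0201] [ 0.      0.0009 -0.0121]
```

Request:
{"fn": "servo_tool", "kwargs": {
  "steps": [-0.05,-0.16,0,0,0,0,1,-0.1,-0.32,0,0,0,0,1,-0.15,-0.48,0,0,0,0,1,-0.2,-0.64,0,0,0,0,1,-0.22,-0.74,0,0,0,0,1]
}}

```text
t: 2.35
tool_pos: [438.8, 3.7, 474.9]
eef_rot: [[-0.992, -0.124, 0.002], [-0.124, 0.992, -0.001], [-0.001, -0.001, -1.0]]
force: [0.8, 0.6, 0.6]
gripper_width: 85.8
grasp_force: 0.0
```

```bash
cat >> h.py <<'E'
def wrist_proj(p,s,X):
    T=np.eye(4);T[:3,:3]=s["eef_rot"];T[:3,3]=s["tool_pos"];M=np.linalg.inv(T@np.array(p["T_tool_cam"]))
    return cv2.projectPoints(np.array(X,float)[None],cv2.Rodrigues(M[:3,:3])[0],M[:3,3],np.array(p["mtx"],float),np.array(p["distortion"],float))[0].ravel()
E
python3 - <<'E'
from h import *
s=readout.sense();p=imaging.read_camera("wrist");s=readout.sense()
print(s["tool_pos"])
im=p["color"].copy()
for n in("profile_grip","post_hinge","cup_floor","pedal_pad"):
  for d in imaging.pinpoint(n,p)[:2]: print(n,np.round(d["xyz"],1),d["conf"],wrist_proj(p,s,d["xyz"]))
for X in([438,3,248],[438,3,193]):
  u=wrist_proj(p,s,X);print(u);cv2.circle(im,tuple(int(v) for v in u),4,(255,0,0),1)
cv2.imwrite("pics/w1.png",im)
E
```

```text
[439.88634781   1.34310058 474.70902477]
pedal_pad [489.8 267.5  88. ] 0.86 [481.31270982 249.07237119]
[284.97236682 231.43853901]
[284.25229893 209.30090709]
```

View pics/w1.png

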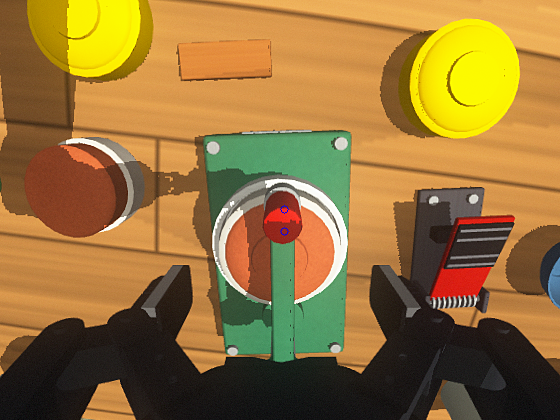

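The wrist view shows the red handle with its top centre at about (284,231), where my estimate projects. The pedal is to its right at (481,249). I'll descend and grip.

Request:
{"fn": "servo_tool", "kwargs": {
  "steps": [0,0,0.12,0,0,0,1,0,0,0.25,0,0,0,1,0,0,0.37,0,0,0,1,0,0,0.37,0,0,0,1,0,0,0.37,0,0,0,-0.3],
  "newtons": 25
}}

```text
t: 3.02
tool_pos: [436.5, 8.2, 381.8]
eef_rot: [[-0.992, -0.129, -0.003], [-0.129, 0.992, 0.001], [0.003, 0.001, -1.0]]
force: [0.6, 0.3, 0.5]
gripper_width: 75.5
grasp_force: 0.0
```

Request:
{"fn": "servo_tool", "kwargs": {
  "steps": [0,0,0,0,0,0,-0.5,0,0,0,0,0,0,-0.6,0,0,0,0,0,0,-0.6,0,0,0,0,0,0,-0.6,0,0,0,0,0,0,-0.6],
  "newtons": 25
}}

```text
t: 3.43
tool_pos: [438.1, 6.8, 383.7]
eef_rot: [[-0.992, -0.126, 0.003], [-0.126, 0.992, -0.0], [-0.003, -0.001, -1.0]]
force: [-1.3, 0.6, 6.7]
gripper_width: 27.7
grasp_force: 25.3
```

```bash
python3 - <<'E'
from h import *
s=readout.sense();print(s["t"],s["tool_pos"],s["gripper_width"],s["grasp_force"],s["force"])
P=np.array([634.5,30]);g=np.array(s["tool_pos"][:2])-P;print(np.linalg.norm(g),np.arctan2(-g[1],-g[0]))
R0=np.array(s["eef_rot"])
for a in np.arange(.11,1.11,.11):
    c,n=np.cos(a),np.sin(a);d=np.r_[np.array([[c,-n],[n,c]])@g-g,0]
    print(round(a,2),np.round(R0.T@d/250,3),"rz",round(-np.rad2deg(a)/60,3))
E
```

```text
3.4333 [438.12897949   6.82860109 383.73605213] 27.727444095630158 25.330439507961273 [-1.34422514  0.62433978  6.69961549]
197.733384698215 0.11745493706293844
0.11 [-0.004 -0.087  0.   ] rz -0.105
0.22 [-0.017 -0.173  0.   ] rz -0.21
0.33 [-0.04  -0.257  0.   ] rz -0.315
0.44 [-0.072 -0.338  0.   ] rz -0.42
0.55 [-0.113 -0.414  0.001] rz -0.525
0.66 [-0.162 -0.486  0.001] rz -0.63
0.77 [-0.218 -0.553  0.001] rz -0.735
0.88 [-0.281 -0.612  0.001] rz -0.84
0.99 [-0.351 -0.665  0.002] rz -0.945
1.1 [-0.426 -0.709  0.002] rz -1.05
```

Request:
{"fn": "servo_tool", "kwargs": {
  "steps": [-0.001,-0.045,0,0,0,-0.05,-0.6,-0.008,-0.12,0,0,0,-0.145,-0.6,-0.025,-0.2,0,0,0,-0.25,-0.6,-0.05,-0.28,0,0,0,-0.345,-0.6,-0.08,-0.355,0,0,0,-0.44,-0.6]
}}

```text
t: 3.85
tool_pos: [469.6, -79.3, 383.8]
eef_rot: [[-0.829, -0.559, 0.004], [-0.559, 0.829, 0.002], [-0.005, -0.001, -1.0]]
force: [4.4, 6.7, 2.9]
gripper_width: 27.4
grasp_force: 25.1
```

```bash
python3 - <<'E'
from h import *
s=readout.sense();print(s["t"],s["tool_pos"],s["gripper_width"],s["grasp_force"],s["force"])
P=np.array([634.5,30]);g=np.array(s["tool_pos"][:2])-P;print(np.linalg.norm(g),np.arctan2(-g[1],-g[0]))
R0=np.array(s["eef_rot"])
for a in np.arange(.11,.7,.11):
    c,n=np.cos(a),np.sin(a);d=np.r_[np.array([[c,-n],[n,c]])@g-g,0]
    print(round(a,2),np.round(R0.T@d/250,3),"rz",round(-np.rad2deg(a)/60,3))
E
```

```text
3.85 [469.59688951 -79.26962128 383.76564277] 27.39998051316728 25.07678747177124 [4.40584634 6.6780165  2.92729967]
197.82033763362904 0.585202244742635
0.11 [-0.004 -0.087  0.   ] rz -0.105
0.22 [-0.018 -0.173  0.   ] rz -0.21
0.33 [-0.041 -0.257  0.   ] rz -0.315
0.44 [-0.073 -0.338  0.001] rz -0.42
0.55 [-0.113 -0.414  0.001] rz -0.525
0.66 [-0.162 -0.486  0.001] rz -0.63
```

Moved 0.47 rad on a clean arc. I'll add about 0.55 more.

Request:
{"fn": "servo_tool", "kwargs": {
  "steps": [-0.004,-0.087,0,0,0,-0.1,-0.6,-0.018,-0.173,0,0,0,-0.2,-0.6,-0.041,-0.257,0,0,0,-0.305,-0.6,-0.073,-0.338,0,0,0,-0.41,-0.6,-0.113,-0.414,0,0,0,-0.5,-0.6]
}}

```text
t: 4.27
tool_pos: [550.6, -148.8, 383.7]
eef_rot: [[-0.438, -0.899, 0.003], [-0.899, 0.438, 0.004], [-0.005, -0.001, -1.0]]
force: [1.8, 8.9, 7.5]
gripper_width: 27.2
grasp_force: 25.5
```

Request:
{"fn": "servo_tool", "kwargs": {
  "steps": [0,0,0,0,0,0,-0.6,0,0,0,0,0,0,1,0,0,0,0,0,0,1,0,0,0,0,0,0,1,0,0,0,0,0,0,1]
}}

```text
t: 4.68
tool_pos: [549.1, -149.0, 382.2]
eef_rot: [[-0.444, -0.896, -0.0], [-0.896, 0.444, -0.0], [0.0, 0.0, -1.0]]
force: [-0.8, 0.2, 0.1]
gripper_width: 74.2
grasp_force: 0.0
```

Request:
{"fn": "servo_tool", "kwargs": {
  "steps": [0,0,0,0,0,0,1,0,0,-0.1,0,0,0,1,0,0,-0.22,0,0,0,1,0,0,-0.35,0,0,0,1,0,0,-0.35,0,0,0,1]
}}

```text
t: 5.1
tool_pos: [550.3, -149.4, 476.3]
eef_rot: [[-0.444, -0.896, 0.009], [-0.896, 0.444, -0.004], [-0.001, -0.01, -1.0]]
force: [0.7, -0.2, 1.3]
gripper_width: 85.6
grasp_force: 0.0
```

```bash
python3 - <<'E'
from h import *
p=imaging.read_camera("top");cv2.imwrite("pics/t2.png",cv2.resize(p["color"][120:320,120:420],(750,500)))
for c in("wrist","side"):
  q=imaging.read_camera(c)
  for n in("profile_grip","post_hinge","pedal_pad","pedal_hinge"):
    for d in imaging.pinpoint(n,q)[:2]: print(c,n,np.round(d["xyz"],1),d["conf"])
E
```

```text
wrist profile_grip [ 554.4 -158.   224.2] 0.88
wrist pedal_pad [491.2 266.7  85.7] 0.74
side profile_grip [ 551.3 -154.4  224.3] 0.84
side post_hinge [635.9  29.7 184.2] 0.65
side pedal_pad [484.9 270.8  85.6] 0.91
side pedal_hinge [590.2 281.5  40.1] 0.7
side pedal_hinge [ 485.4 -261.3    2. ] 0.39
```

View pics/t2.png

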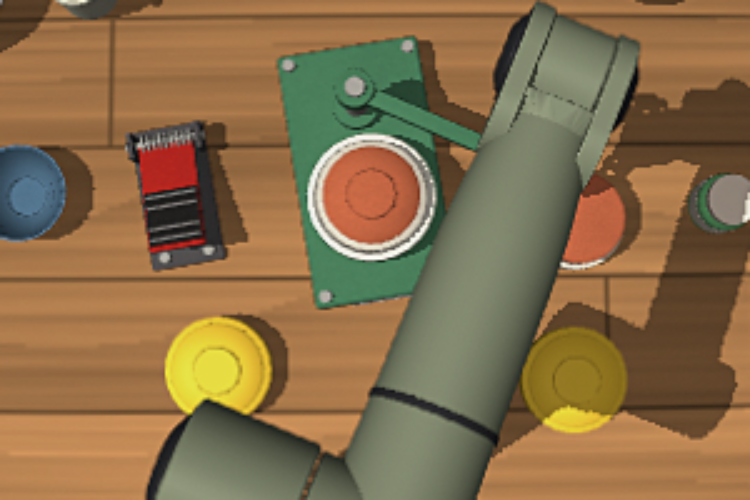

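The arm is swung clear, with the handle at about (552,−155), an angle of about 1.0 rad. The pedal is untouched at crop (175,200), and the stack hasn't moved. Next I'll go over to the pedal with the fingers shut.

Request:
{"fn": "servo_tool", "kwargs": {
  "steps": [-0.07,0.05,0,0,0,0,0,-0.2,0.14,0,0,0,0,-1,-0.33,0.235,0,0,0,0,-1,-0.46,0.325,0,0,0,0,-1,-0.59,0.415,0,0,0,0,-1]
}}

```text
t: 6.07
tool_pos: [521.3, 30.5, 469.5]
eef_rot: [[-0.445, -0.896, -0.0], [-0.896, 0.445, 0.0], [-0.0, 0.0, -1.0]]
force: [1.0, -0.1, -0.3]
gripper_width: 25.8
grasp_force: 0.0
```

Request:
{"fn": "servo_tool", "kwargs": {
  "steps": [-0.13,0.095,0,0,0,0,-1,-0.26,0.185,0,0,0,0,-1,-0.39,0.28,0,0,0,0,-1,-0.52,0.37,0,0,0,0,-1,-0.65,0.46,0,0,0,0,-1]
}}

```text
t: 6.48
tool_pos: [490.2, 227.6, 469.7]
eef_rot: [[-0.444, -0.896, 0.0], [-0.896, 0.444, -0.0], [-0.0, -0.0, -1.0]]
force: [0.4, -0.1, 1.0]
gripper_width: -0.2
grasp_force: 0.0
```

```bash
python3 - <<'E'
from h import *
s=readout.sense();print(s["t"],s["tool_pos"],s["gripper_width"],s["force"])
print(steps_to([483,269,290])[0])
q=imaging.read_camera("wrist")
for n in("pedal_pad","pedal_hinge"):
    for d in imaging.pinpoint(n,q)[:2]: print(n,np.round(d["xyz"],1),d["conf"])
E
```

```text
6.4833 [490.22456207 227.6479152  469.70349069] -0.2083141872017938 [ 0.42822037 -0.08008602  0.96038698]
[-0.1354  0.0994  0.7188]
pedal_pad [490.2 266.9  87.8] 0.55
pedal_hinge [591.3 286.9  40.1] 0.73
```

Request:
{"fn": "servo_tool", "kwargs": {
  "steps": [-0.13,0.1,0.05,0,0,0,-1,-0.135,0.1,0.2,0,0,0,-1,-0.135,0.1,0.36,0,0,0,-1,-0.135,0.1,0.52,0,0,0,-1,-0.135,0.1,0.68,0,0,0,-1]
}}

```text
t: 7.05
tool_pos: [483.7, 265.9, 298.3]
eef_rot: [[-0.445, -0.896, 0.001], [-0.896, 0.445, -0.0], [-0.0, -0.001, -1.0]]
force: [1.0, 0.0, 0.3]
gripper_width: -0.2
grasp_force: 0.0
```

Request:
{"fn": "servo_tool", "kwargs": {
  "steps": [0,0,0.04,0,0,0,-1,0,0,0.06,0,0,0,-1,0,0,0.08,0,0,0,-1,0,0,0.1,0,0,0,-1,0,0,0.1,0,0,0,-1]
}}

```text
t: 7.47
tool_pos: [484.4, 267.1, 275.9]
eef_rot: [[-0.444, -0.896, 0.002], [-0.896, 0.444, 0.001], [-0.002, -0.002, -1.0]]
force: [0.0, -0.7, -0.3]
gripper_width: 0.4
grasp_force: 0.0
```

Request:
{"fn": "servo_tool", "kwargs": {
  "steps": [0,0,0.04,0,0,0,-1,0,0,0.08,0,0,0,-1,0,0,0.12,0,0,0,-1,0,0,0.16,0,0,0,-1,0,0,0.19,0,0,0,-1]
}}

```text
t: 7.88
tool_pos: [482.4, 267.3, 227.5]
eef_rot: [[-0.443, -0.896, -0.002], [-0.896, 0.443, 0.001], [0.0, 0.002, -1.0]]
force: [-7.6, 0.2, 15.4]
gripper_width: -0.1
grasp_force: 7.3
```

Request:
{"fn": "servo_tool", "kwargs": {
  "steps": [0,0,0.01,0,0,0,-1,0,0,0.02,0,0,0,-1,0,0,0.025,0,0,0,-1,0,0,0.025,0,0,0,-1,0,0,0.025,0,0,0,-1]
}}

```text
t: 8.3
tool_pos: [482.1, 267.3, 223.0]
eef_rot: [[-0.443, -0.897, -0.002], [-0.897, 0.443, 0.001], [0.0, 0.002, -1.0]]
force: [-10.4, -2.5, 24.6]
gripper_width: -0.3
grasp_force: 12.1
```

```bash
python3 - <<'E'
from h import *
s=readout.sense();print(s["t"],s["tool_pos"],s["force"])
a=imaging.read_camera("side")
cv2.imwrite("pics/s3.png",cv2.resize(a["color"][160:290,190:390],(800,520),interpolation=2))
for n in("mould","pedal_pad"):
    for d in imaging.pinpoint(n,a)[:3]: print(n,np.round(d["xyz"],1),d["conf"])
E
```

```text
8.3 [482.06394929 267.27511349 223.02462033] [-10.42340478  -2.54093434  24.55252766]
mould [287.4 215.5  -2.5] 0.96
mould [ 271.  -256.6   -3.9] 0.78
mould [505.6  11.6 107.1] 0.64
pedal_pad [482.  269.7  50.9] 0.82
pedal_pad [ 4.816e+02 -2.615e+02 -4.000e-01] 0.63
```

View pics/s3.png

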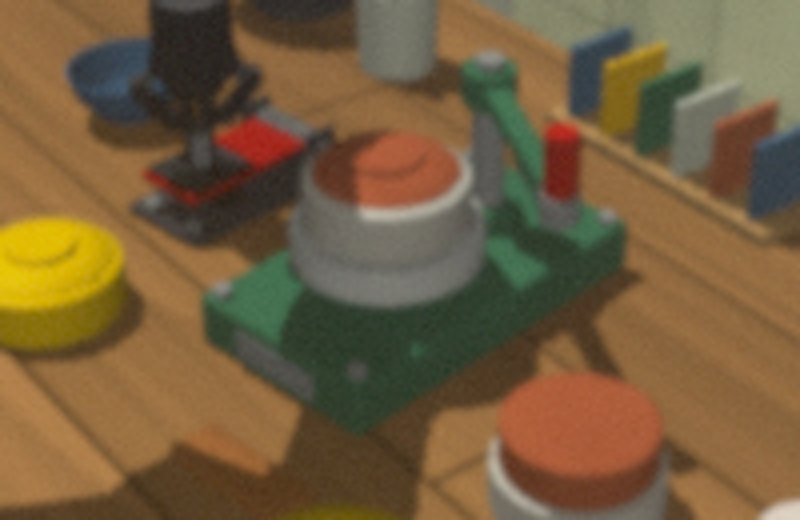

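The mould is raised in its cup (about (385,210) in the crop, z≈105). The pad is at z≈50, and 24 N says the pedal is on its stop. I'll hold it about 2 s.

Request:
{"fn": "servo_tool", "kwargs": {
  "steps": [0,0,0.002,0,0,0,-1,0,0,0.002,0,0,0,-1,0,0,0.002,0,0,0,-1,0,0,0.002,0,0,0,-1,0,0,0.002,0,0,0,-1]
}}

```text
t: 8.87
tool_pos: [482.1, 267.3, 222.9]
eef_rot: [[-0.443, -0.897, -0.002], [-0.897, 0.443, 0.001], [0.0, 0.002, -1.0]]
force: [-11.5, -2.0, 27.0]
gripper_width: 0.4
grasp_force: 13.7
```

Request:
{"fn": "servo_tool", "kwargs": {
  "steps": [0,0,0,0,0,0,-1,0,0,0,0,0,0,-1,0,0,0,0,0,0,-1,0,0,0,0,0,0,-1,0,0,0,0,0,0,-1]
}}

```text
t: 9.28
tool_pos: [482.1, 267.3, 222.9]
eef_rot: [[-0.443, -0.897, -0.002], [-0.897, 0.443, 0.001], [0.0, 0.002, -1.0]]
force: [-11.3, -3.7, 27.3]
gripper_width: 0.0
grasp_force: 13.7
```

Request:
{"fn": "servo_tool", "kwargs": {
  "steps": [0,0,0,0,0,0,-1,0,0,0,0,0,0,-1,0,0,0,0,0,0,-1,0,0,0,0,0,0,-1,0,0,0,0,0,0,-1]
}}

```text
t: 9.7
tool_pos: [482.1, 267.3, 222.9]
eef_rot: [[-0.443, -0.897, -0.002], [-0.897, 0.443, 0.001], [0.0, 0.002, -1.0]]
force: [-10.8, -2.0, 27.3]
gripper_width: 0.2
grasp_force: 13.7
```

Request:
{"fn": "servo_tool", "kwargs": {
  "steps": [0,0,0,0,0,0,-1,0,0,0,0,0,0,-1,0,0,0,0,0,0,-1,0,0,0,0,0,0,-1,0,0,0,0,0,0,-1]
}}

```text
t: 10.12
tool_pos: [482.1, 267.3, 222.9]
eef_rot: [[-0.443, -0.897, -0.002], [-0.897, 0.443, 0.001], [0.0, 0.002, -1.0]]
force: [-12.1, -2.1, 26.9]
gripper_width: -0.4
grasp_force: 13.7
```

Request:
{"fn": "servo_tool", "kwargs": {
  "steps": [0,0,0,0,0,0,-1,0,0,0,0,0,0,-1,0,0,0,0,0,0,-1,0,0,0,0,0,0,-1,0,0,0,0,0,0,-1]
}}

```text
t: 10.53
tool_pos: [482.1, 267.3, 222.9]
eef_rot: [[-0.443, -0.897, -0.002], [-0.897, 0.443, 0.001], [0.0, 0.002, -1.0]]
force: [-11.3, -2.2, 26.4]
gripper_width: -0.1
grasp_force: 13.7
```

Request:
{"fn": "servo_tool", "kwargs": {
  "steps": [0,0,-0.02,0,0,0,-1,0,0,-0.05,0,0,0,-1,0,0,-0.08,0,0,0,-1,0,0,-0.11,0,0,0,-1,0,0,-0.14,0,0,0,-1]
}}

```text
t: 10.95
tool_pos: [486.4, 268.1, 258.1]
eef_rot: [[-0.444, -0.896, 0.01], [-0.896, 0.444, 0.003], [-0.007, -0.007, -1.0]]
force: [6.8, 1.0, 4.3]
gripper_width: 0.0
grasp_force: 3.4
```

Request:
{"fn": "servo_tool", "kwargs": {
  "steps": [0,0,-0.03,0,0,0,-1,0,0,-0.08,0,0,0,-1,0,0,-0.16,0,0,0,-1,0,0,-0.3,0,0,0,-1,0,0,-0.4,0,0,0,-1]
}}

```text
t: 11.37
tool_pos: [483.2, 267.1, 356.8]
eef_rot: [[-0.443, -0.896, -0.001], [-0.896, 0.443, -0.0], [0.0, 0.0, -1.0]]
force: [0.1, 0.9, 0.0]
gripper_width: 0.2
grasp_force: 0.0
```

```bash
python3 - <<'E'
from h import *
s=readout.sense();print(s["t"],s["tool_pos"],s["force"])
for c in("side","top"):
  a=imaging.read_camera(c)
  if c=="side":cv2.imwrite("pics/s4.png",cv2.resize(a["color"][160:330,180:420],(800,566),interpolation=2))
  for n in("mould","pedal_pad","profile_grip","mould_stack","bowl","glaze_jar"):
    for d in imaging.pinpoint(n,a)[:3]: print(c,n,np.round(d["xyz"],1),d["conf"])
E
```

```text
11.3667 [483.21689155 267.1070779  356.84740705] [0.13375054 0.89140668 0.04937842]
side mould [507.4  12.1  80.2] 0.97
side mould [ 273.6 -259.2   -2.9] 0.86
side mould [288.9 214.6  -0.8] 0.69
side pedal_pad [489.6 269.5  88. ] 0.77
side pedal_pad [ 503.8 -456.4    1. ] 0.52
side profile_grip [ 552.1 -156.9  224.3] 0.96
side mould_stack [ 4.838e+02 -2.587e+02  1.000e-01] 0.57
side bowl [520.3 480.3  -1.4] 0.95
side glaze_jar [ 502.7 -459.2   -5. ] 0.7
top mould [510.4  11.8  77.7] 0.93
top mould [ 268.6 -261.     1.9] 0.74
top mould [284.6 214.5   3. ] 0.72
top pedal_pad [491.  267.6  82.8] 0.92
top profile_grip [ 556.  -156.   227.9] 0.81
top mould_stack [ 484.1 -258.9   -1.9] 0.63
top bowl [525.5 479.9  -1. ] 0.61
top glaze_jar [ 5.035e+02 -4.571e+02  1.000e-01] 0.9
```

View pics/s4.png

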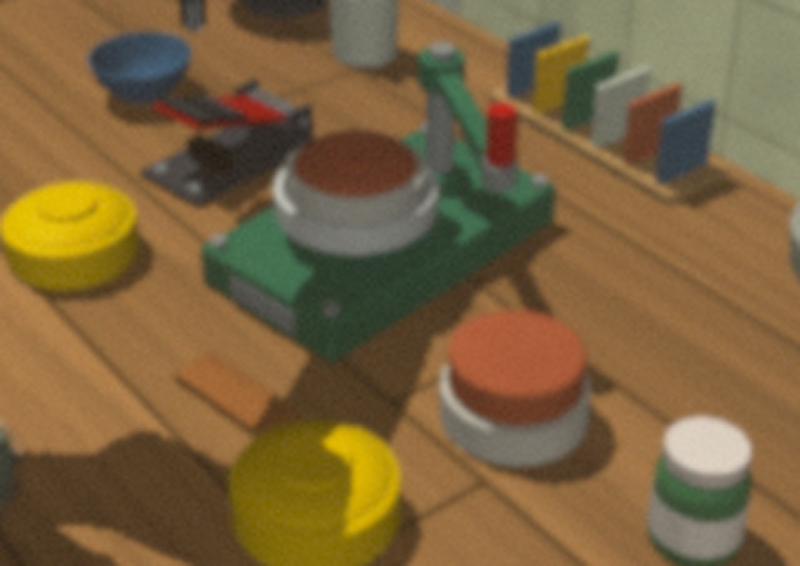

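The pedal is fully up at crop (220,108), and the mould is seated at (355,190), z≈79. The arm is clear at (500,140), and the casts, bowl and jar are where they were. I'll let the robot settle, then hand in.

Request:
{"fn": "servo_tool", "kwargs": {
  "steps": [0,0,-0.02,0,0,0,-1,0,0,-0.02,0,0,0,-1,0,0,-0.02,0,0,0,-1,0,0,-0.02,0,0,0,-1,0,0,-0.02,0,0,0,-1]
}}

```text
t: 12.48
tool_pos: [483.5, 267.1, 360.5]
eef_rot: [[-0.444, -0.896, 0.0], [-0.896, 0.444, 0.0], [-0.0, -0.0, -1.0]]
force: [-0.1, -0.5, 0.5]
gripper_width: -0.5
grasp_force: 0.0
```

```bash
python3 -c "
from bench import workorder;print(workorder.sign_off())"
```

```text
the job is handed in; nothing more can be done
None
```

The job is handed in at about 12.5 s: the profile arm is swung about 1 rad clear on the side away from the pedal, the pedal was held on its stop for about 2 s and is fully up again, the mould lifted and settled back in its cup, and the casts, bowl and jar did not move.

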